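Refit the air purifier's filter cover and start it

ROBOT

A 6-joint arm with a two-finger parallel gripper is mounted at the origin on a cart in front of the work surface, level with it; the furniture and walls round the work are solid. World frame = base frame: x ahead of the robot, y to its left, z up, the work surface at z = 0. Lengths are in m, angles in rad, forces in N, time in s.
With the tool pointing down it reaches from about 0.425 to 1.125 m from the base axis. Payload 14.9 kg.
Tool frame: the origin (TCP) lies midway between the tips of the shut fingers; the grasp point (between the pads) lies r.pinch_z behind it (r.pinch_z is the distance from the TCP to the grasp point, in m); z points along the fingers, y is the direction in which the jaws open and shut (so a half turn about z gives the same grasp; the last joint's range is limited). The gripper opens to 91 mm and grips with 3 to 60 N. Pads are 32 mm wide; open, the fingers measure 118 mm over their backs; the gripper's body (76 mm by 178 mm) begins 60 mm behind the grasp point.
Start: joints at [-1.3, 0.379, 1.734, -0, 1.028, -0.033], TCP at [0.209, -0.668, 0.177] pointing down, gripper open.
Joint ranges: [-2.77, 2.77], [-0.74, 2.19], [0, 2.66], [-1.06, 4.2], [0.31, 2.87], [-3.08, 3.08]. Speed limits (rad/s): [1.89, 1.89, 2.39, 3.14, 3.14, 3.14].

INTERFACE

Orientations are given as [roll, pitch, yaw] about the fixed x, y, z axes, in that order (R = Rz(yaw) Ry(pitch) Rx(roll)).
In Python, from bench import r, optics gives the robot as it stands. The module is installed in compiled form; this text tells all that it offers.
- The arm moves only by the tool step_arm, never from a script. Its argument "commands" is a list of rows, each a list of 2 entries, a list of its own where there are three numbers: the shift along the tool's x, y, z in m, then the turn, a rotation vector about the tool's x, y, z in degrees. A call has 1 to 5 rows; each row shifts and turns the pose as measured when the row begins, along the tool's axes as they then stand; what a row does not reach is not made up. A row lasts 1/8 s, in which the tool goes at most 62.5 mm and 10.7 degrees, less where a joint would pass 70% of its speed; a pose out of reach is approached as far as the arm can. A call with a gripper value outside its range is refused whole. "jaw" is the gripper command: -1 is shut, 1 is fully open, values between are in proportion, set as the call begins (left out, the last holds). The fingers move at their own pace and stop on an object; "newtons" is the grip in N (left out, the last holds). Time passes only in rows, so rows that do not move let the fingers close. It gives the time, the measured TCP pose, the force and the opening at its end, in the units of the state.
- r.observe(): the state, without advancing time (a new reading comes with each control period).
- optics.get_image(name): name is "scene" or "top" or "wrist"; returns a dict with "pixels" (400x640x3 uint8, red, green, blue), "fx", "fy", "cx", "cy" (pixels), "dist_coeffs" ([k1, k2, p1, p2, k3] as OpenCV has them; the pictures are not rectified), "view" (4x4, takes a point from world to camera coordinates); the wrist camera has in their place "mount" (4x4, takes a point from camera to tool coordinates, whose origin is the TCP and whose axes are the flange's). Camera axes: x right, y down, z forward; pixel columns grow to the right and rows downward; lengths in m; the calibration is good to about 2 mm. A picture is of the moment at which its call begins: read the wrist's pose just before it. There is no depth.
- r.hand_in(): hands the job in, once; it reports no verdict.
The state is a dict: "time": time; "joint_positions": joint angles; "joint_velocities": joint speeds; "joint_torque": joint torques, N m; "tcp_pos": TCP position; "tool_rot": TCP orientation; "contact_force": force on the tool from outside, world axes, zero at the start; "moment": the same for the moment, N m; "gripper_width": finger opening in m.
Only numpy, scipy, OpenCV 4.12 (cv2) and the standard library are available. Lean on these libraries where they do the work, as an engineer would, in place of code of your own. Each camera call takes 0.05 s, during which the arm holds its last target. There are 200 camera calls.

TASK

The filter of the desk air purifier has just been changed and its round cover lies loose on top, riding on the locating pin. With a fingertip against the step of the cover, push it round until its notch meets the pin and it drops over it, then press the cover straight down until it is fully home, and only then press the power button to start the purifier. Do not lift the cover, and leave the other things on the desk where they are.

Things in the scene. Friction and masses are not known exactly. Their poses are not given: they have to be found in the camera images.
- purifier: desk air purifier, a white box with rounded corners, 170 x 250 mm and 80 mm high, fixed to the desk; origin at the centre of its underside, z up, y along its long side. Its flat deck is 80 mm above the origin. The round cover's axis is at (0, -35) mm, the pin at (0, 31) mm, the power button on a grey control strip at (-20, 96) mm
- pin_top (a point): top centre of the upright steel locating pin, 12 mm in diameter, 11.5 mm tall, on the deck 66 mm from the cover's axis, just at the cover's edge, beside a small raised triangle that points at it. While the cover lies on it, half of the pin shows outside the cover's edge
- cover_axis (a point): top of the steel cap (22 mm across, 2 mm high) on the axis of the cover, the place to press. Cover: grey disc, 132 mm across, turning endlessly either way about this upright axis and sliding along it. Its notch-side half is raised and slotted, its top 2 mm below this point and 20 mm above the underside; the other half is a low floor, its top 16 mm below this point
- notch (a point): point on the cover's top, 66 mm from its axis, in the middle of the mouth of its one notch (18 mm wide, 14 mm deep inward, through the whole raised half). The direction from the axis to this point is the cover's own x; the notch meets the pin when this point is above the pin
- step (a point): middle of the upper edge of the upright step between raised half and low floor, 12 mm from the axis, away from the notch. The face is 14 mm high, runs straight 64 mm to either side, square to the line axis-notch, and looks away from the notch. Pushing on it about 38 mm to one side turns the cover (about 2 to 3 N), on the other side the other way; the fingertip stands over the low floor
- cover_turn (a joint): angle of the cover about its axis, rad, growing anticlockwise seen from above; 0 or a full turn (6.283) = notch at the pin. It starts between 0.7 and 5.5
- cover_travel (a joint): how far the cover is down its spindle, m: 0 to 0.0015 while it rides on the pin, about 0.006 once it has dropped over the pin by its own weight and lies on the filter, 0.011 fully home; negative = lifted. It drops when the notch comes within about 2.5 degrees of the pin, and the pin then stops it from turning on
- filter_seat (a joint): how far the new filter under the cover has been pushed into its seal, m: 0 at the start, 0.005 seated. The cover pushes it down; this takes about 4 to 7 N from above and it stays where it is left
- power (a joint): travel of the power button, m: 0 released, 0.006 fully down (about 5 N); springs back
- power_top (a point): top centre of the black round power button, 26 mm in diameter, 14 mm above the deck, in a white collar; pressed straight down
- used_filter_mid (a point): centre, half-way up, of the old filter that was taken out: a pleated ring with black rims, 105 mm in diameter and 36 mm high, loose on the desk; not to be disturbed
- pocket_notebook: green pocket notebook, 141 x 91 x 14 mm, loose; not to be disturbed; origin under its centre
- lens: magnifier with a brass rim, 81 x 172 x 13 mm, loose; not to be disturbed; origin under its middle
- clip: black binder clip, 29 x 32 x 33 mm, loose, beside the purifier; not to be disturbed; origin under its centre
- rubber_eraser: eraser in a blue sleeve, 23 x 50 x 12 mm, loose, beside the purifier; not to be disturbed; origin under its centre

How it is judged:
On the way, in this order (a step that is already met when the one before it is completed fails the run):
1. the cover's notch is over the pin and the cover is pressed fully home (value of joint cover_travel above 0.0095 m and horizontal distance between notch and pin_top below 0.0045 m and value of joint filter_seat above 0.0035 m), for 0.2 s.
2. the power button is pressed, with the cover home (all of step 1 and value of joint power above 0.004 m), for 0.05 s.
At the end, for the whole second after the job is handed in: The cover is home: at least 9.5 mm of its 11 mm down, notch within 4.5 mm of the pin's centre, filter at least 3.5 of 5 mm in. The power button has been pressed at least 4 mm with the cover home and is up again; cover at rest, never lifted over 4 mm; loose things moved less than 20 mm (all of step 1 and value of joint power below 0.0015 m and velocity of joint cover_turn between -0.05 and 0.05 rad/s); the robot touches nothing.
It fails at once if the cover is lifted more than 4 mm (value of joint cover_travel below -0.004 m).
It fails at once if the power button is pressed before the cover is home (value of joint power above 0.003 m and value of joint cover_travel below 0.009 m).
It fails at once if another thing on the desk is moved more than 20 mm (distance of any of used_filter_mid, pocket_notebook, lens, clip, rubber_eraser from where it was at the start of the episode above 0.02 m).
It also fails if it takes over 54 s, if anything falls off the work surface, if the arm or the gripper's body presses on something with over 40 N, if the wrist force passes 120 N, or if a joint passes its speed limit or range.

## Working session

There is one attempt and no reset: what is moved stays moved. The work goes in short steps, Python scripts to look and compute and a tool call to move; the robot and the scene stay as the last step left them, time stands still between calls to the robot, and variables do not carry over. Pictures are saved under pics/ and viewed, about 8 in all and at most 12, crops included, and the job is handed in when it is done.

Besides the shell and the picture viewer there is one more tool, called after "Emit:" as name(argument=value, ...) on one line, values as JSON. step_arm: Moves the arm, as the interface text tells. Its arguments: {"type":"object","properties":{"commands":{"type":"array","items":{"type":"array"}},"jaw":{"type":"number"},"newtons":{"type":"number"}},"required":["commands"]}

```bash
mkdir -p pics
python3 - <<'E'
from bench import r, optics
import cv2,pickle
d={}
for n in("scene","top"):
    g=optics.get_image(n); d[n]=g; cv2.imwrite(f"pics/{n}0.png",g["pixels"][:,:,::-1]); print(n,g["fx"],g["cx"],g["cy"],g["dist_coeffs"],g["view"])
pickle.dump(d,open("im0.pkl","wb"))
print(r.observe(),r.pinch_z)
E
```

```text
scene 405.9207697055074 318.8643715934164 197.64961274298466 [0.01064034 0.         0.         0.         0.        ] [[-0.78658592 -0.61747812 -0.0018356   0.43680199]
 [-0.3140783   0.40265036 -0.85978341  0.150806  ]
 [ 0.53163655 -0.675717   -0.51065558  0.91746341]
 [ 0.          0.          0.          1.        ]]
top 433.2510697337971 315.7789850087116 198.30978766814263 [-0.00625734  0.          0.          0.          0.        ] [[-0.02584784 -0.99963628 -0.00769392  0.1721317 ]
 [-0.99103752  0.02663301 -0.13090195  0.45341715]
 [ 0.13105925  0.00424143 -0.99136546  1.26185152]
 [ 0.          0.          0.          1.        ]]
{'time': 0.1, 'joint_positions': array([-1.30032309e+00,  3.79342241e-01,  1.73471801e+00, -3.66708723e-05,
        1.02850066e+00, -3.33180087e-02]), 'joint_velocities': array([ 1.21104866e-03, -9.62671130e-04, -1.84662035e-03,  9.78761337e-05,
       -2.03015717e-04, -2.38821515e-03]), 'joint_torque': array([ 2.69738572e-03, -7.65036464e+01, -4.35291195e+01,  6.52952003e-02,
        3.98222229e-02,  8.90527843e-06]), 'tcp_pos': array([ 0.20926748, -0.66758015,  0.17646573]), 'tool_rot': array([-3.14062389e+00, -8.80704841e-07,  3.03810183e-01]), 'contact_force': array([-0.8902275 , -0.06136557, -0.38899008]), 'moment': array([-0.03824434, -0.01855347, -0.02171586]), 'gripper_width': 0.09142378017768371} 0.0188
```

View pics/top0.png

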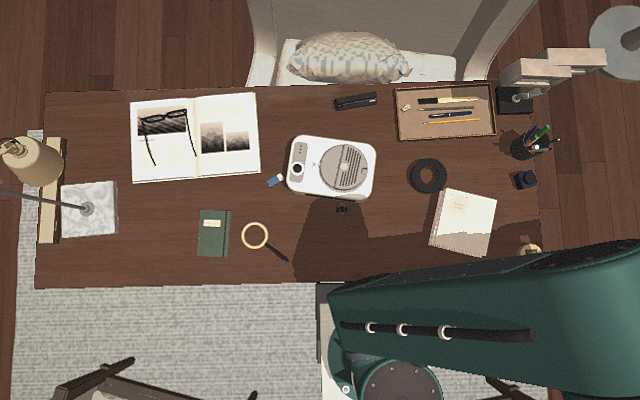

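View pics/scene0.png

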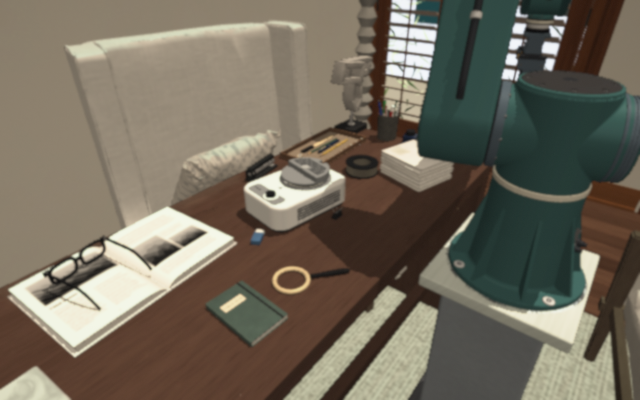

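The top view shows the purifier at about (332,167), with its button near (297,168) and the cover near (347,167). I'll cast rays for rough positions, then look closer.

```bash
cat > h.py <<'E'
import numpy as np,cv2,pickle
from scipy.spatial.transform import Rotation as R
def ray(g,uv,z,V=None):
    V=np.array(g["view"]) if V is None else V
    K=np.array([[g["fx"],0,g["cx"]],[0,g["fy"],g["cy"]],[0,0,1.]])
    p=cv2.undistortPoints(np.array(uv,float).reshape(-1,1,2),K,np.array(g["dist_coeffs"]))[:,0]
    d=np.c_[p,np.ones(len(p))]@V[:3,:3]; c=-V[:3,:3].T@V[:3,3]
    return c+d*((np.atleast_1d(z)-c[2])/d[:,2])[:,None]
def wview(g,s):
    T=np.eye(4);T[:3,:3]=R.from_euler('xyz',s["tool_rot"]).as_matrix();T[:3,3]=s["tcp_pos"]
    return np.linalg.inv(T@np.array(g["mount"]))
E
python3 - <<'E'
from h import *
from bench import r,optics
g=pickle.load(open("im0.pkl","rb"))["top"]
im=g["pixels"]
print(ray(g,[[297,168],[347,167]],[.094,.108]))
m=((im.min(2)>150)).astype(np.uint8); m[:, :280]=0;m[:,385:]=0;m[:125]=0;m[205:]=0
c=max(cv2.findContours(m,0,2)[0],key=cv2.contourArea); print(cv2.minAreaRect(c))
cr=cv2.resize(im[120:220,260:460],None,fx=4,fy=4,interpolation=2); cv2.imwrite("pics/c1.png",cr[:,:,::-1])
s=r.observe();w=optics.get_image("wrist");print(w["fx"],w["cx"],w["cy"],w["mount"],w["dist_coeffs"])
E
```

```text
[[0.53832593 0.2113249  0.094     ]
 [0.53445516 0.06922064 0.108     ]]
((330.8600158691406, 166.98001098632812), (85.70133972167969, 56.85137939453125), 8.130102157592773)
335.1739136797993 318.7324381358947 194.99435974852116 [[ 8.43456198e-04 -9.56836465e-01 -2.90625649e-01  8.16097349e-02]
 [ 9.99999561e-01  6.88485810e-04  6.35482448e-04  5.28836327e-04]
 [-4.07961144e-04 -2.90626057e-01  9.56836626e-01 -2.07732197e-01]
 [ 0.00000000e+00  0.00000000e+00  0.00000000e+00  1.00000000e+00]] [-0.06753161  0.          0.          0.          0.        ]
```

View pics/c1.png

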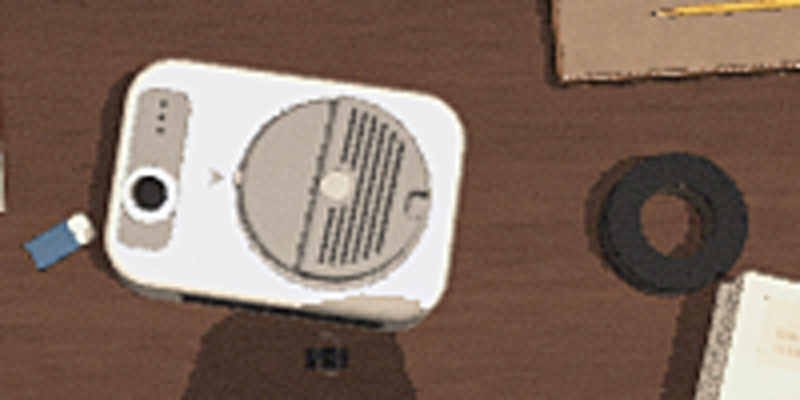

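The crop gives axis (336,185), notch (412,205), pin (238,180) and button (150,194). So the notch is almost opposite the pin, and the step face runs near-vertically left of the cap. I'll fly in for a close wrist view.

Emit:
step_arm(commands=[[[0.039,-0.031,-0.012],[0,0,0]],[[0.039,-0.031,-0.012],[0,0,0]],[[0.039,-0.031,-0.012],[0,0,0]],[[0.039,-0.031,-0.012],[0,0,0]],[[0.039,-0.031,-0.012],[0,0,0]]], jaw=-1, newtons=20)

```text
time: 0.78
tcp_pos: [0.3506, -0.4568, 0.2361]
tool_rot: [-3.138, 0.0, 0.299]
contact_force: [0.5, -0.6, 0.7]
gripper_width: 0.044
```

Emit:
step_arm(commands=[[[0.039,-0.031,-0.006],[0,0,0]],[[0.039,-0.031,-0.006],[0,0,0]],[[0.039,-0.031,0],[0,0,0]],[[0.039,-0.031,0],[0,0,0]],[[0.03,-0.04,0],[0,0,0]]])

```text
time: 1.4
tcp_pos: [0.4839, -0.2381, 0.2502]
tool_rot: [-3.14, -0.001, 0.299]
contact_force: [0.1, 0.3, -0.2]
gripper_width: 0.0004
```

Emit:
step_arm(commands=[[[0.01,-0.044,0.006],[0,0,0]],[[0.01,-0.044,0.006],[0,0,0]],[[0.01,-0.044,0.006],[0,0,0]],[[0.01,-0.044,0.006],[0,0,0]],[[0.01,-0.044,0.006],[0,0,0]]])

```text
time: 2.02
tcp_pos: [0.4664, -0.0056, 0.2199]
tool_rot: [-3.14, -0.002, 0.299]
contact_force: [1.1, -0.1, 0.2]
gripper_width: 0.0002
```

Emit:
step_arm(commands=[[[0.01,-0.044,0.006],[0,0,0]],[[0.01,-0.044,0.006],[0,0,0]],[[0.01,-0.044,0.006],[0,0,0]],[[0,0,0],[0,0,0]]])

```text
time: 2.52
tcp_pos: [0.4542, 0.1359, 0.2013]
tool_rot: [-3.14, -0.002, 0.302]
contact_force: [0.0, -0.0, 0.7]
gripper_width: 0.0007
```

Run:
```python
from h import *
from bench import r,optics
s=r.observe();w=optics.get_image("wrist");pickle.dump((s,w),open("w1.pkl","wb"))
cv2.imwrite("pics/w1.png",w["pixels"][:,:,::-1]); print(s["tcp_pos"],s["tool_rot"])
```

```text
[0.45423461 0.1358762  0.20126176] [-3.13980452e+00 -1.53444822e-03  3.02219659e-01]
```

View pics/w1.png

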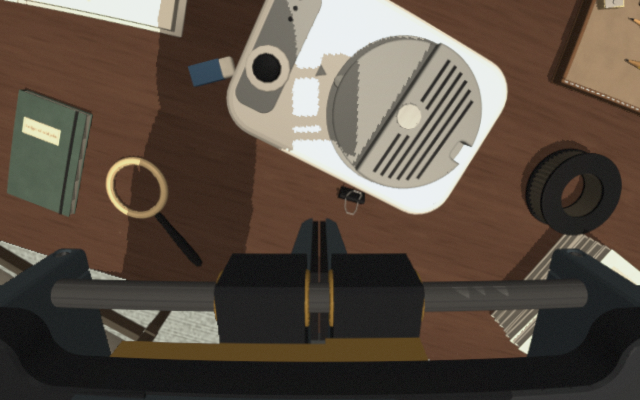

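The wrist view shows the cap at (409,117), button (267,67), triangle (320,71), notch mouth about (467,154), and the step's upper edge from about (439,44) to (359,187).

Run:
```python
from h import *
s,w=pickle.load(open("w1.pkl","rb")); V=wview(w,s); im=w["pixels"].astype(int)
def cen(m,x,y,h):
    k=np.zeros_like(m);k[y-h:y+h,x-h:x+h]=1; m=(m*k).astype(np.uint8)
    c=max(cv2.findContours(m,0,2)[0],key=cv2.contourArea);return cv2.minEnclosingCircle(c)
print(im[117,409],im[100,425],im[140,390])
b=cen((im.max(2)<60)*1,267,67,22); c=cen((im.min(2)>im[117,409].min()-12)*1,409,117,16); print(b,c)
B=ray(w,b[0],.094,V)[0];A=ray(w,c[0],.1135,V)[0]
st=ray(w,[[439,44],[359,187]],.1115,V);N=ray(w,[[467,154]],.1115,V)[0]
print("B",B,"A",A,"dist",np.linalg.norm((B-A)[:2]),"expect",np.hypot(20,131))
th=np.arctan2(*(B-A)[1::-1])-np.arctan2(131,-20); print("purifier yaw",np.degrees(th))
d=st[1]-st[0];print("step len",np.linalg.norm(d),"ends",st)
n=np.array([-d[1],d[0]])/np.linalg.norm(d[:2]); n*=np.sign(n@(N-A)[:2])
print("step dist",(A-st[0])[:2]@n,"phi",np.degrees(np.arctan2(n[1],n[0])),"notch ang",np.degrees(np.arctan2(*(N-A)[1::-1])),np.linalg.norm((N-A)[:2]))
print("pin dir",np.degrees(th)+90)
g=pickle.load(open("im0.pkl","rb"))["top"]
print("top check A,B",ray(g,[[344,166.2],[297.4,168.4]],[.1135,.094]))
```

```text
[222 215 193] [170 164 149] [183 176 159]
((266.3292541503906, 67.54878234863281), 14.239175796508789) ((409.0, 116.5), 11.80052375793457)
B [0.54033503 0.21112917 0.094     ] A [0.53803001 0.0794665  0.1135    ] dist 0.13168284874583958 expect 132.51792331605563
purifier yaw -9.683393946122173
step len 0.13893143425026386 ends [[0.60158954 0.07635924 0.1115    ]
 [0.46462447 0.09965116 0.1115    ]]
step dist 0.007592504184041788 phi -99.65124042717285 notch ang -102.96917863710085 0.06506718396068499
pin dir 80.31660605387782
top check A,B [[0.53585495 0.07797027 0.1135    ]
 [0.53712908 0.21020352 0.094     ]]
```

Emit:
step_arm(commands=[[[0,0,0],[0,0,9.5]],[[0,0,0],[0,0,9.5]],[[0,0,0],[0,0,9.5]],[[0.027,0.003,0.03],[0,0,0]],[[0.027,0.004,0.03],[0,0,0]]])

```text
time: 3.2
tcp_pos: [0.5086, 0.1122, 0.1431]
tool_rot: [-3.138, -0.006, -0.216]
contact_force: [-0.1, 0.3, -0.8]
gripper_width: 0.0005
```

Emit:
step_arm(commands=[[[0,0,0],[0,0,0]]])

```text
time: 3.32
tcp_pos: [0.5086, 0.1104, 0.1414]
tool_rot: [-3.139, -0.003, -0.218]
contact_force: [0.6, -0.4, -0.2]
gripper_width: 0.0003
```

Emit:
step_arm(commands=[[[-0.001,-0.009,0.012],[0,0,-1]],[[0,0,0.014],[0,0,0]],[[0,0,0.01],[0,0,0]],[[0,0,0],[0,0,0]]])

```text
time: 3.82
tcp_pos: [0.5091, 0.1197, 0.1044]
tool_rot: [-3.139, -0.004, -0.199]
contact_force: [0.4, 0.0, -0.1]
gripper_width: 0.0006
```

Run:
```python
from h import *
from bench import r,optics
s=r.observe();w=optics.get_image("wrist");pickle.dump((s,w),open("w2.pkl","wb"))
cv2.imwrite("pics/w2.png",cv2.resize(w["pixels"][60:300,200:520,::-1],None,fx=2.5,fy=2.5)); print(s)
```

```text
{'time': 3.825, 'joint_positions': array([1.85617999e-01, 2.06519296e-01, 2.12703603e+00, 1.52415455e-03,
       8.02957486e-01, 1.95473334e+00]), 'joint_velocities': array([ 2.60007827e-03, -9.14886638e-03, -3.58566348e-03, -6.38020291e-04,
       -6.11264278e-05,  9.51933226e-05]), 'joint_torque': array([-3.09952092e-02, -5.31114364e+01, -3.55178797e+01,  7.14312424e-03,
       -3.10765821e-01, -1.36141207e-03]), 'tcp_pos': array([0.50913499, 0.11965339, 0.10436277]), 'tool_rot': array([-3.13866843, -0.00429674, -0.19938117]), 'contact_force': array([ 0.41423582,  0.0137834 , -0.12701972]), 'moment': array([-0.00266573,  0.0605508 ,  0.02495211]), 'gripper_width': 0.0006152933166213399}
```

View pics/w2.png

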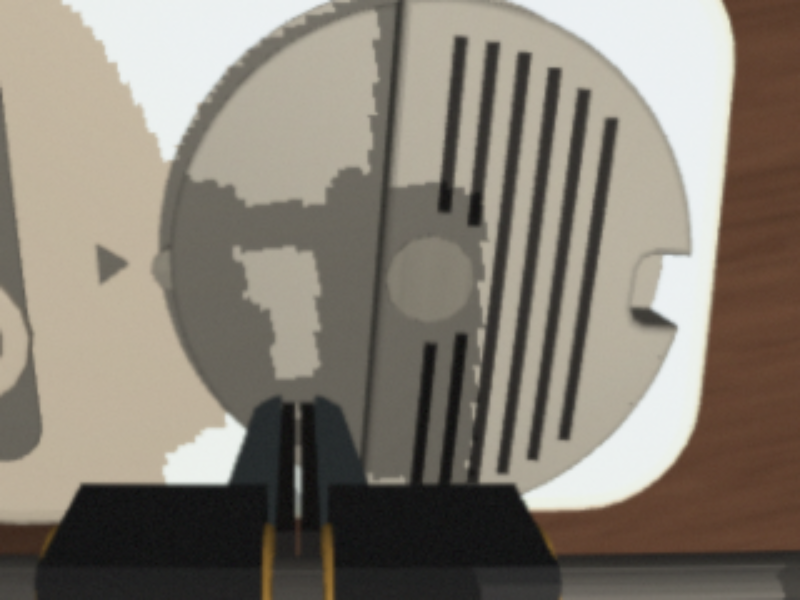

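The finger tip stands over the low floor, about 7 mm short of the step face. The pin and triangle are visible left and the notch right. I'll lower slightly and make contact.

Emit:
step_arm(commands=[[[0,0.002,0.002],[0,0,2]],[[0,0.003,0.001],[0,0,0]],[[0,0.002,0],[0,0,0]],[[0,0.002,0],[0,0,0]]])

```text
time: 4.38
tcp_pos: [0.5079, 0.1105, 0.1026]
tool_rot: [-3.138, -0.006, -0.237]
contact_force: [-0.1, -0.5, -1.1]
gripper_width: 0.0006
```

Emit:
step_arm(commands=[[[-0.002,0.005,0],[0,0,-8]],[[-0.002,0.005,0],[0,0,-8]],[[-0.002,0.005,0],[0,0,-8]]])

```text
time: 4.75
tcp_pos: [0.5006, 0.0956, 0.1028]
tool_rot: [-3.141, -0.008, 0.194]
contact_force: [0.5, 0.6, -0.6]
gripper_width: 0.0005
```

```bash
cat > st.py <<'E'
from h import *
from bench import r,optics
import sys
s=r.observe();A=np.array([.5375,.079])
M=R.from_euler('xyz',s["tool_rot"]).as_matrix()
d=np.r_[A-s["tcp_pos"][:2],0]
print("A in tool mm",np.round(M.T@d*1e3,1),"F tool",np.round(M.T@s["contact_force"],2),"yaw",np.degrees(s["tool_rot"][2]),"z",s["tcp_pos"][2],"t",s["time"])
if len(sys.argv)>1:
    w=optics.get_image("wrist");pickle.dump((s,w),open(sys.argv[1]+".pkl","wb"))
    cv2.imwrite(f"pics/{sys.argv[1]}.png",cv2.resize(w["pixels"][30:270,180:500,::-1],None,fx=2.5,fy=2.5))
E
python3 st.py w3
```

```text
A in tool mm [33.  23.4  0.2] F tool [ 0.6  -0.49  0.6 ] yaw 11.11749230193895 z 0.102846808593588 t 4.75
```

View pics/w3.png

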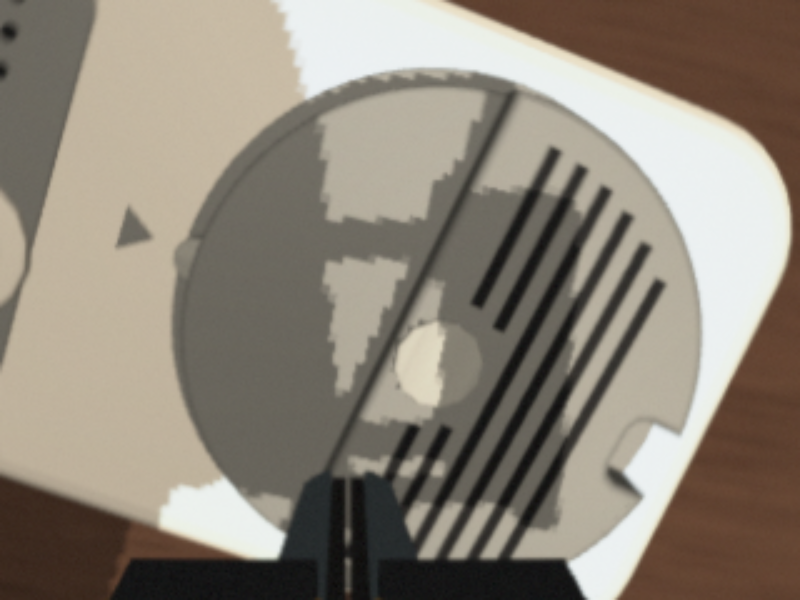

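Run:
```python
from h import *
def an(f,pts,off,label):
    s,w=pickle.load(open(f+".pkl","rb"));V=wview(w,s)
    uv=np.array(pts)/2.5+off; Z=[.1135,.1115,.1115,.1115,.0915]
    P=ray(w,uv,Z,V); print(f,np.round(P,4).tolist())
    A=P[0]; d=(P[1]-P[2])[:2]; d/=np.linalg.norm(d); n=np.array([d[1],-d[0]])
    if n@(P[3]-A)[:2]<0:n=-n
    print(" phi step",np.degrees(np.arctan2(n[1],n[0])),"stepdist",(A-P[1])[:2]@n*1e3,"phi notch",np.degrees(np.arctan2(*(P[3]-A)[1::-1])),"tcp behind axis",(A[:2]-s["tcp_pos"][:2])@n*1e3,"pin dir",np.degrees(np.arctan2(*(P[4]-A)[1::-1])),np.linalg.norm((P[4]-A)[:2]))
an("w2",[[430,280],[402,5],[366,450],[680,290],[160,268]],[200,60],0)
an("w3",[[438,362],[515,92],[330,470],[665,465],[183,258]],[180,30],0)
```

```text
w2 [[0.5381, 0.0797, 0.1135], [0.6018, 0.0757, 0.1115], [0.4959, 0.1028, 0.1115], [0.5229, 0.0183, 0.1115], [0.5501, 0.148, 0.0915]]
 phi step -104.37476514013912 stepdist 11.910384148821837 phi notch -103.90183787047513 tcp behind axis 31.47615533134186 pin dir 80.01051186930042 0.06928460961432568
w3 [[0.5388, 0.0799, 0.1135], [0.6028, 0.0763, 0.1115], [0.5057, 0.1002, 0.1115], [0.5234, 0.0164, 0.1115], [0.5485, 0.1478, 0.0915]]
 phi step -103.81584841424113 stepdist 11.812328105417151 phi notch -103.56232065119453 tcp behind axis 6.15954324596574 pin dir 81.82347537520153 0.06862525353473405
```

```bash
python3 - <<'E'
from h import *
def L(f,uv):
    s,w=pickle.load(open(f+".pkl","rb"));V=wview(w,s)
    a=ray(w,[uv],.05,V)[0];b=ray(w,[uv],.15,V)[0];return a,(b-a)/np.linalg.norm(b-a)
def tri(*l):
    S=sum(np.eye(3)-np.outer(d,d) for _,d in l);q=sum((np.eye(3)-np.outer(d,d))@a for a,d in l);return np.linalg.solve(S,q)
c=lambda x,y,o:np.array([x,y])/2.5+o
g=pickle.load(open("im0.pkl","rb"))["top"]
a=ray(g,[[344,166.3]],.05)[0];b=ray(g,[[344,166.3]],.15)[0];t=(a,(b-a)/np.linalg.norm(b-a))
w1=L("w1",[409,116.5]);w2=L("w2",c(430,280,[200,60]));w3=L("w3",c(438,362,[180,30]))
print("cap",tri(w1,w2),tri(w1,w3),tri(w1,w2,w3),tri(w1,t))
print("notch r",tri(L("w1",[474,144]),L("w2",c(690,253,[200,60])),L("w3",c(682,435,[180,30]))))
E
python3 - <<'E'
import sys
sys.path.insert(0,'.')
from h import *
s,w=pickle.load(open("w3.pkl","rb"))
print(s)
M=np.linalg.inv(np.array(w["mount"]))
for p in [(0,0,0),(0,.007,0),(.016,.007,0),(-.016,.007,0),(0.016,0.0,-.02)]:
    q=M[:3,:3]@p+M[:3,3]; print(p,w["fx"]*q[0]/q[2]+w["cx"],w["fy"]*q[1]/q[2]+w["cy"])
E
python3 -c "
import cv2,pickle
w=pickle.load(open('w3.pkl','rb'))[1]
cv2.imwrite('pics/z3.png',cv2.resize(w['pixels'][190:260,270:380,::-1],None,fx=7,fy=7,interpolation=2))"
```

```text
cap [0.5380842  0.07967325 0.11384064] [0.53821623 0.07927491 0.11163499] [0.53822877 0.07962705 0.11312771] [0.53793218 0.07707108 0.10355051]
notch r [0.53379365 0.01796541 0.11905102]
{'time': 4.75, 'joint_positions': array([1.42130083e-01, 1.87413468e-01, 2.15496243e+00, 1.97293074e-03,
       7.91280560e-01, 1.51750433e+00]), 'joint_velocities': array([-7.84917564e-02, -3.67515147e-02,  4.19582524e-02,  1.10545990e-03,
       -6.70978524e-03, -1.22680985e+00]), 'joint_torque': array([ 1.11732882e+00, -5.16942716e+01, -3.57548761e+01,  3.23751604e-02,
       -7.76992226e-02,  2.61461444e+00]), 'tcp_pos': array([0.50057053, 0.09559974, 0.10284681]), 'tool_rot': array([-3.14060309, -0.00799928,  0.19403685]), 'contact_force': array([ 0.49402058,  0.59841966, -0.59434498]), 'moment': array([-0.01750032, -0.05574045, -0.03256909]), 'gripper_width': 0.0004541946798267491}
(0, 0, 0) 317.57245871931985 221.7843093037841
(0, 0.007, 0) 328.11685356071894 221.7903980281381
(0.016, 0.007, 0) 328.33800243162005 198.8085914356184
(-0.016, 0.007, 0) 327.90475704571156 243.8314831441692
(0.016, 0.0, -0.02) 317.47623250756885 208.97058415497722
```

View pics/z3.png

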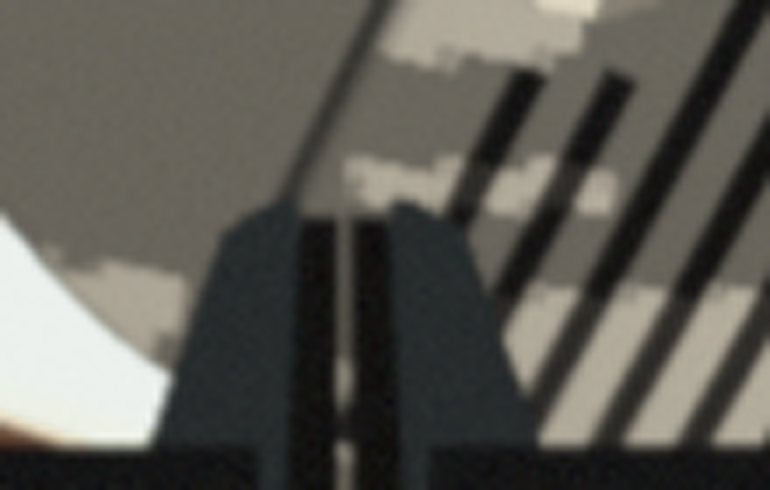

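The tip projects past the step edge, yet there's no force and the cover hasn't turned. The finger may be higher over the cover than the numbers suggest. I'll back off, realign with the face, and feel for the floor.

Emit:
step_arm(commands=[[[0.008,-0.018,0],[0,0,0]],[[0,0,0],[0,0,9]],[[0,0,0],[0,0,9]],[[0,0,0],[0,0,9]],[[0,0,0],[0,0,0]]])

```text
time: 5.42
tcp_pos: [0.5065, 0.1196, 0.1035]
tool_rot: [-3.136, -0.008, -0.296]
contact_force: [0.3, 0.3, -0.0]
gripper_width: 0.0007
```

```bash
sed -i 's/\.5375,\.079\]/.538,.0795]/' st.py; python3 st.py
```

```text
A in tool mm [41.8 29.2  0.2] F tool [ 0.21 -0.38  0.04] yaw -16.94938392332339 z 0.10349459802265343 t 5.425
```

Emit:
step_arm(commands=[[[0,0,0.002],[0,0,-2]],[[0,0,0.002],[0,0,0]]])

```text
time: 5.68
tcp_pos: [0.5069, 0.1205, 0.0994]
tool_rot: [-3.136, -0.008, -0.254]
contact_force: [-0.4, 0.7, 0.9]
gripper_width: 0.0007
```

Emit:
step_arm(commands=[[[0,0,0.002],[0,0,0]],[[0,0,0.001],[0,0,0]]])

```text
time: 5.92
tcp_pos: [0.5068, 0.1206, 0.096]
tool_rot: [-3.136, -0.008, -0.252]
contact_force: [-0.8, 0.9, -0.7]
gripper_width: 0.0006
```

Emit:
step_arm(commands=[[[0,0,0.002],[0,0,0]]])

```text
time: 6.05
tcp_pos: [0.5069, 0.1205, 0.0939]
tool_rot: [-3.136, -0.008, -0.252]
contact_force: [0.5, 1.2, -0.1]
gripper_width: 0.0005
```

Emit:
step_arm(commands=[[[0,0,0.0015],[0,0,0]],[[0,0,0.001],[0,0,0]]])

```text
time: 6.3
tcp_pos: [0.5068, 0.1204, 0.0911]
tool_rot: [-3.136, -0.008, -0.252]
contact_force: [-0.5, -0.4, -0.5]
gripper_width: 0.0003
```

Emit:
step_arm(commands=[[[0,0,0.0015],[0,0,0]]])

```text
time: 6.42
tcp_pos: [0.5069, 0.1204, 0.0896]
tool_rot: [-3.136, -0.008, -0.253]
contact_force: [-0.1, 0.6, -0.0]
gripper_width: 0.0001
```

Emit:
step_arm(commands=[[[0,0,0.0015],[0,0,0]]])

```text
time: 6.55
tcp_pos: [0.5069, 0.1205, 0.088]
tool_rot: [-3.136, -0.008, -0.252]
contact_force: [-0.1, -0.9, 0.2]
gripper_width: 0.0004
```

```bash
python3 st.py w4
```

```text
A in tool mm [40.3 31.9  0.2] F tool [ 0.14  0.89 -0.24] yaw -14.467025700095295 z 0.08800071423716055 t 6.55
```

View pics/w4.png

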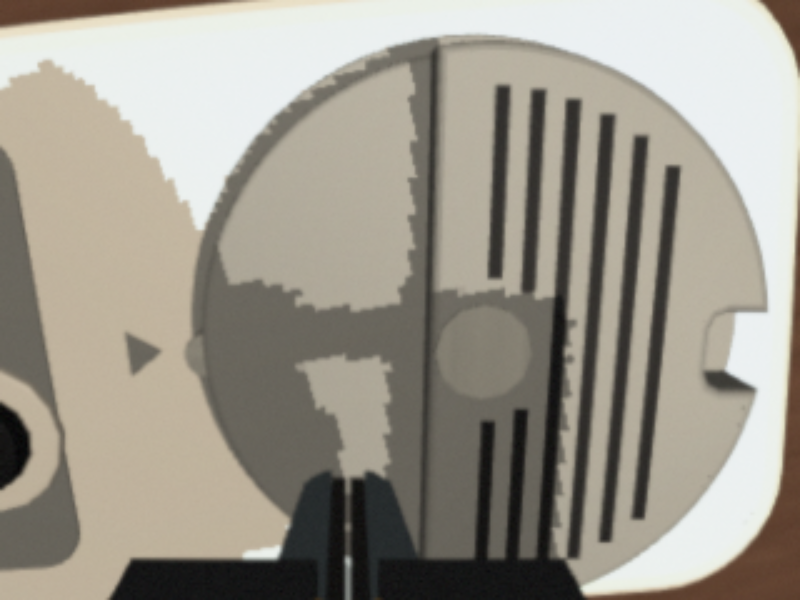

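The cover's apparent size agrees with its stated height (~0.105), and the step face is now square to the jaws. The visible tip also fits a finger front 16 mm ahead that ends short of the TCP. I'll keep descending by feel.

Emit:
step_arm(commands=[[[0.002,0,0.003],[0,0,0]],[[0,0,0.002],[0,0,0]]])

```text
time: 6.85
tcp_pos: [0.5091, 0.1199, 0.0826]
tool_rot: [-3.136, -0.008, -0.252]
contact_force: [0.1, -0.2, -0.0]
gripper_width: 0.0007
```

Emit:
step_arm(commands=[[[0,0,0.002],[0,0,0]],[[0,0,0.002],[0,0,0]]])

```text
time: 7.1
tcp_pos: [0.5091, 0.1199, 0.0782]
tool_rot: [-3.136, -0.008, -0.253]
contact_force: [-0.0, -0.4, -0.4]
gripper_width: 0.0006
```

Emit:
step_arm(commands=[[[0,0,0.002],[0,0,0]],[[0,0,0.002],[0,0,0]]])

```text
time: 7.35
tcp_pos: [0.5091, 0.12, 0.0739]
tool_rot: [-3.136, -0.008, -0.253]
contact_force: [-0.5, -0.4, -0.4]
gripper_width: 0.0007
```

Emit:
step_arm(commands=[[[0,0,0.002],[0,0,0]],[[0,0,0.0015],[0,0,0]]])

```text
time: 7.6
tcp_pos: [0.5091, 0.1199, 0.0702]
tool_rot: [-3.136, -0.008, -0.253]
contact_force: [0.0, 0.2, -1.0]
gripper_width: 0.0003
```

Emit:
step_arm(commands=[[[0,0,0.0015],[0,0,0]]])

```text
time: 7.72
tcp_pos: [0.5091, 0.12, 0.0686]
tool_rot: [-3.136, -0.008, -0.253]
contact_force: [0.5, 0.5, 0.3]
gripper_width: 0.0007
```

Emit:
step_arm(commands=[[[0,0,0.0015],[0,0,0]]])

```text
time: 7.85
tcp_pos: [0.5091, 0.12, 0.067]
tool_rot: [-3.136, -0.008, -0.252]
contact_force: [0.8, -0.8, -0.6]
gripper_width: 0.0002
```

```bash
python3 st.py w5
```

```text
A in tool mm [38.1 32.   0.1] F tool [0.99 0.58 0.56] yaw -14.461986480963638 z 0.06698410715769942 t 7.85
```

View pics/w5.png

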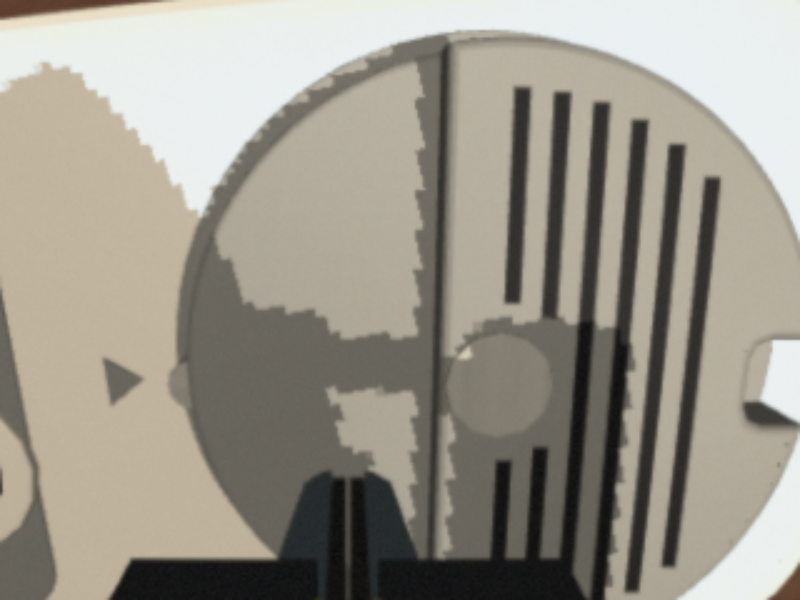

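Run:
```python
from h import *
def L(f,uv):
    s,w=pickle.load(open(f+".pkl","rb"));V=wview(w,s)
    a=ray(w,[uv],.05,V)[0];b=ray(w,[uv],.15,V)[0];return a,(b-a)/np.linalg.norm(b-a)
def tri(*l):
    S=sum(np.eye(3)-np.outer(d,d) for _,d in l);q=sum((np.eye(3)-np.outer(d,d))@a for a,d in l);p=np.linalg.solve(S,q);return p,[np.linalg.norm((np.eye(3)-np.outer(d,d))@(p-a))*1e3 for a,d in l]
c=lambda x,y,o=[180,30]:np.array([x,y])/2.5+o
l=[L("w1",[409,116.5]),L("w2",c(430,280,[200,60])),L("w3",c(438,362)),L("w4",c(484,352)),L("w5",c(498,385))]
print(tri(*l)); print(tri(l[0],l[4])); print(tri(*l[2:]))
print("tri mark",tri(L("w1",[320,71]),L("w3",c(135,228)),L("w4",c(142,354)),L("w5",c(123,381))))
for f,p in(("w4",[352,352]),):pass
```

```text
(array([0.53824612, 0.07968016, 0.11309509]), [np.float64(0.3756485133305684), np.float64(0.27432054261572736), np.float64(0.4392935823166669), np.float64(0.11771388203436342), np.float64(0.30169610289668314)])
(array([0.53818428, 0.07964901, 0.1130132 ]), [np.float64(0.33637422788277554), np.float64(0.33637422788280974)])
(array([0.53893813, 0.08003494, 0.1151788 ]), [np.float64(0.18462568593578246), np.float64(0.3230113550000035), np.float64(0.16546629667945656)])
tri mark (array([0.55207651, 0.16439228, 0.07864224]), [np.float64(0.664379118239615), np.float64(0.3381277560817), np.float64(0.4248007279218467), np.float64(0.3606656834156328)])
```

Triangulation over five views puts the cap at z=0.113 and the deck at 0.079, so the scene is as stated. The real fingertip therefore ends over 30 mm short of the reported TCP. I'll continue by feel.

Emit:
step_arm(commands=[[[0,0,0.0015],[0,0,0]],[[0,0,0.001],[0,0,0]]])

```text
time: 8.15
tcp_pos: [0.5091, 0.12, 0.0642]
tool_rot: [-3.136, -0.008, -0.252]
contact_force: [-0.1, 0.6, 0.3]
gripper_width: 0.0003
```

Emit:
step_arm(commands=[[[0,0,0.001],[0,0,0]]])

```text
time: 8.28
tcp_pos: [0.5092, 0.12, 0.0632]
tool_rot: [-3.136, -0.008, -0.253]
contact_force: [-0.3, -0.0, 0.5]
gripper_width: 0.0005
```

Emit:
step_arm(commands=[[[0,0,0.001],[0,0,0]]])

```text
time: 8.4
tcp_pos: [0.5092, 0.12, 0.0621]
tool_rot: [-3.136, -0.008, -0.253]
contact_force: [0.1, -0.0, -0.3]
gripper_width: 0.0004
```

Emit:
step_arm(commands=[[[0,0,0.001],[0,0,0]]])

```text
time: 8.52
tcp_pos: [0.5092, 0.12, 0.061]
tool_rot: [-3.136, -0.008, -0.253]
contact_force: [0.3, -0.3, 0.2]
gripper_width: 0.0002
```

Emit:
step_arm(commands=[[[0,0,0.001],[0,0,0]]])

```text
time: 8.65
tcp_pos: [0.5092, 0.12, 0.06]
tool_rot: [-3.136, -0.008, -0.252]
contact_force: [-2.1, -0.7, 6.2]
gripper_width: 0.0004
```

Emit:
step_arm(commands=[[[0,0,0.001],[0,0,0]]])

```text
time: 8.78
tcp_pos: [0.5092, 0.12, 0.0594]
tool_rot: [-3.137, -0.008, -0.252]
contact_force: [-6.5, -3.2, 16.2]
gripper_width: 0.0005
```

Emit:
step_arm(commands=[[[0,0,0.001],[0,0,0]]])

```text
time: 8.9
tcp_pos: [0.5092, 0.1199, 0.059]
tool_rot: [-3.137, -0.007, -0.252]
contact_force: [-8.5, -2.7, 20.3]
gripper_width: 0.0005
```

Emit:
step_arm(commands=[[[0,0,0.001],[0,0,0]]])

```text
time: 9.02
tcp_pos: [0.5092, 0.1199, 0.0588]
tool_rot: [-3.137, -0.007, -0.252]
contact_force: [-9.1, -1.9, 22.8]
gripper_width: 0.0007
```

Run:
```python
from h import *
from bench import r,optics
s=r.observe();print(s["tcp_pos"],s["contact_force"],s["moment"])
g=optics.get_image("scene")
cv2.imwrite("pics/s2.png",cv2.resize(g["pixels"][100:260,200:400,::-1],None,fx=3.7,fy=3.7,interpolation=2))
```

```text
[0.50918408 0.11992342 0.05884507] [-9.07806801 -1.88851359 22.77908749] [-0.36672564  1.63276654 -0.00273636]
```

View pics/s2.png

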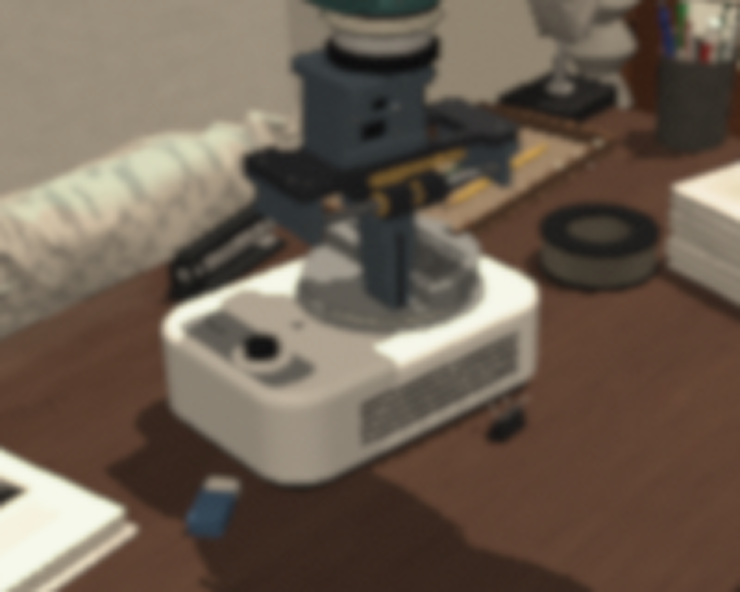

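The scene view shows the finger standing on the low floor before the step. Contact came at a reported TCP z of 0.060, so the tips sit 37 mm short of the TCP, matching the wrist picture. I'll lift 4 mm and push the step.

Emit:
step_arm(commands=[[[0,0,-0.004],[0,0,0]],[[0,0.002,-0.001],[0,0,0]],[[0,0.003,0],[0,0,0]]])

```text
time: 9.45
tcp_pos: [0.5081, 0.115, 0.0642]
tool_rot: [-3.137, -0.007, -0.252]
contact_force: [-0.1, 0.9, 0.0]
gripper_width: 0.0003
```

Emit:
step_arm(commands=[[[0,0.003,0],[0,0,0]],[[0,0.002,0],[0,0,0]]])

```text
time: 9.7
tcp_pos: [0.5063, 0.1099, 0.0638]
tool_rot: [-3.136, -0.007, -0.253]
contact_force: [-2.7, 7.5, 0.3]
gripper_width: 0.0006
```

Emit:
step_arm(commands=[[[0,0.002,0],[0,0,0]]])

```text
time: 9.82
tcp_pos: [0.5053, 0.1083, 0.0636]
tool_rot: [-3.136, -0.005, -0.253]
contact_force: [-3.2, 10.4, 1.6]
gripper_width: 0.0004
```

```bash
python3 st.py
```

```text
A in tool mm [38.9 19.7  0.1] F tool [-5.68 -9.32 -1.57] yaw -14.507942535486487 z 0.06356899984492667 t 9.825
```

Emit:
step_arm(commands=[[[-0.0025,0.0057,0],[0,0,-8]],[[-0.0025,0.0057,0],[0,0,-8]],[[-0.0025,0.0057,0],[0,0,-8]]])

```text
time: 10.2
tcp_pos: [0.4967, 0.0933, 0.0636]
tool_rot: [-3.137, -0.01, 0.177]
contact_force: [1.3, 5.9, -1.3]
gripper_width: 0.0004
```

```bash
python3 st.py
```

```text
A in tool mm [38.3 20.8  0.3] F tool [ 2.33 -5.54  1.31] yaw 10.149365352155659 z 0.0635621696835763 t 10.2
```

Emit:
step_arm(commands=[[[-0.0025,0.0058,0],[0,0,-8]],[[-0.0025,0.0058,0],[0,0,-8]],[[-0.0025,0.0058,0],[0,0,-8]],[[-0.0025,0.0058,0],[0,0,-8]],[[-0.0025,0.0058,0],[0,0,-8]]])

```text
time: 10.82
tcp_pos: [0.4981, 0.0629, 0.0631]
tool_rot: [3.141, -0.013, 0.898]
contact_force: [-2.0, 5.8, 0.8]
gripper_width: 0.0007
```

```bash
python3 st.py
```

```text
A in tool mm [37.8 20.9  0.5] F tool [ 3.27 -5.19 -0.76] yaw 51.475339074175835 z 0.06308668118271565 t 10.825
```

Emit:
step_arm(commands=[[[-0.0025,0.0057,-0.0002],[0,0,-8]],[[-0.0025,0.0057,-0.0002],[0,0,-8]],[[-0.0025,0.0057,-0.0002],[0,0,-8]],[[-0.0025,0.0057,-0.0002],[0,0,-8]],[[-0.0025,0.0057,-0.0002],[0,0,-8]]])

```text
time: 11.45
tcp_pos: [0.5165, 0.0405, 0.0626]
tool_rot: [3.139, -0.011, 1.619]
contact_force: [-3.5, 0.9, 0.7]
gripper_width: 0.0002
```

```bash
python3 st.py
```

```text
A in tool mm [37.9 23.4  0.5] F tool [ 1.1  -3.48 -0.74] yaw 92.77171975547034 z 0.06262300885205077 t 11.45
```

Emit:
step_arm(commands=[[[-0.0025,0.0062,-0.0005],[0,0,-8]],[[-0.0025,0.0062,-0.0005],[0,0,-8]],[[-0.0025,0.0062,-0.0005],[0,0,-8]],[[-0.0025,0.006,-0.0005],[0,0,-8]],[[-0.0025,0.006,-0.0005],[0,0,-8]]])

```text
time: 12.08
tcp_pos: [0.5453, 0.0359, 0.0631]
tool_rot: [3.141, -0.011, 2.341]
contact_force: [-1.5, -4.7, 0.7]
gripper_width: 0.0007
```

```bash
python3 st.py
```

```text
A in tool mm [36.4 25.1  0.4] F tool [-2.28 -4.36 -0.73] yaw 134.12356027131065 z 0.06312799099753055 t 12.075
```

Emit:
step_arm(commands=[[[-0.0015,0.0055,-0.0003],[0,0,-6]],[[-0.0015,0.0055,-0.0003],[0,0,-6]],[[-0.0015,0.0055,-0.0003],[0,0,-6]]])

```text
time: 12.45
tcp_pos: [0.559, 0.0439, 0.0634]
tool_rot: [3.14, -0.01, 2.666]
contact_force: [0.5, -5.3, 0.2]
gripper_width: 0.0005
```

```bash
python3 st.py w6
```

```text
A in tool mm [35.  22.   0.4] F tool [-2.83 -4.47 -0.23] yaw 152.75292658903393 z 0.06336246340643178 t 12.45
```

View pics/w6.png

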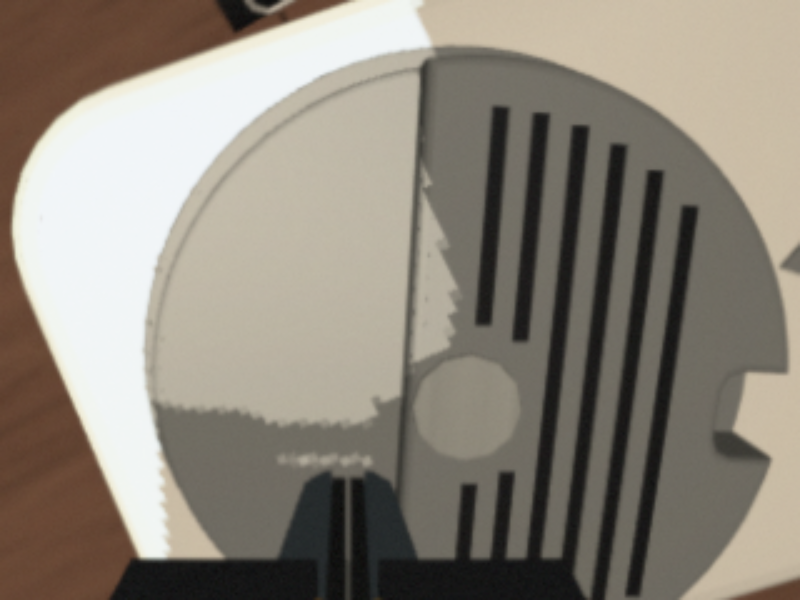

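The wrist view shows the cover has followed the finger: cap (466,407), notch (782,415), pin triangle at (795,262). About 20° remain, so I'll slow down.

Emit:
step_arm(commands=[[[-0.0012,0.003,0],[0,0,-4]],[[-0.0012,0.003,0],[0,0,-4]],[[-0.0012,0.0027,0],[0,0,-4]]])

```text
time: 12.88
tcp_pos: [0.5665, 0.0496, 0.0633]
tool_rot: [3.139, -0.008, 2.882]
contact_force: [0.4, -3.7, 0.9]
gripper_width: 0.0003
```

Emit:
step_arm(commands=[[[-0.0007,0.0014,0],[0,0,-2]],[[-0.0007,0.0014,0],[0,0,-2]]])

```text
time: 13.12
tcp_pos: [0.5686, 0.0515, 0.0631]
tool_rot: [3.138, -0.008, 2.952]
contact_force: [0.2, -1.1, -0.3]
gripper_width: 0.0007
```

```bash
python3 st.py
```

```text
A in tool mm [35.3 21.7  0.4] F tool [-0.38 -1.02  0.26] yaw 169.152457554575 z 0.0631178904247249 t 13.125
```

Emit:
step_arm(commands=[[[0,0.0012,0],[0,0,0]],[[0,0.0012,0],[0,0,0]]])

```text
time: 13.38
tcp_pos: [0.5689, 0.054, 0.0631]
tool_rot: [3.138, -0.008, 2.951]
contact_force: [1.5, -4.7, 1.3]
gripper_width: 0.0005
```

Emit:
step_arm(commands=[[[0,0.001,0],[0,0,-1]],[[0,0,0],[0,0,0]]])

```text
time: 13.62
tcp_pos: [0.5694, 0.055, 0.0632]
tool_rot: [3.138, -0.008, 2.969]
contact_force: [1.6, -2.9, 0.3]
gripper_width: 0.0004
```

```bash
python3 st.py w7
```

```text
A in tool mm [35.1 18.8  0.3] F tool [-2.11 -2.62 -0.3 ] yaw 170.1331325182138 z 0.06317735036059957 t 13.625
```

View pics/w7.png

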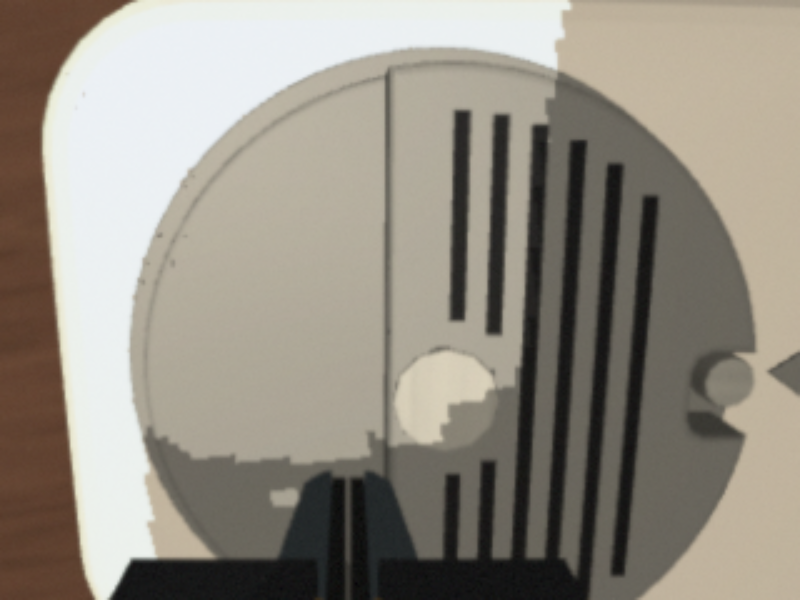

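Pin (729,381) now sits inside the notch mouth (about y 350–435), only 1–2 mm off. I'll nudge a little further until the pin stops the cover.

Emit:
step_arm(commands=[[[0,0.001,0],[0,0,0]],[[0,0,0],[0,0,0]]])

```text
time: 13.92
tcp_pos: [0.5696, 0.0558, 0.0632]
tool_rot: [3.139, -0.007, 2.969]
contact_force: [0.9, -3.8, -0.2]
gripper_width: 0.0003
```

Emit:
step_arm(commands=[[[0,0.001,0],[0,0,0]],[[0,0,0],[0,0,0]]])

```text
time: 14.18
tcp_pos: [0.5699, 0.0562, 0.0633]
tool_rot: [3.14, -0.007, 2.969]
contact_force: [1.8, -5.4, -0.1]
gripper_width: 0.0003
```

```bash
python3 st.py
```

```text
A in tool mm [35.5 17.5  0.3] F tool [-2.66 -5.06  0.02] yaw 170.1275994732548 z 0.06325103743618071 t 14.175
```

Emit:
step_arm(commands=[[[0,0.0012,0],[0,0,0]],[[0,0,0],[0,0,0]]])

```text
time: 14.42
tcp_pos: [0.57, 0.0562, 0.0632]
tool_rot: [3.142, -0.007, 2.97]
contact_force: [0.9, -6.8, 1.2]
gripper_width: 0.0004
```

Emit:
step_arm(commands=[[[0,0.0015,0],[0,0,0]]])

```text
time: 14.55
tcp_pos: [0.5701, 0.0568, 0.0632]
tool_rot: [-3.14, -0.007, 2.971]
contact_force: [0.4, -19.6, 2.4]
gripper_width: 0.0005
```

```bash
python3 st.py
```

```text
A in tool mm [35.5 16.9  0.2] F tool [ -3.75 -19.23  -2.4 ] yaw 170.21420266006078 z 0.06318914440461773 t 14.55
```

A hard stop at about 19 N means the pin has blocked further turning, so the cover has presumably dropped. I'll back off, lift, and go over the cap.

Emit:
step_arm(commands=[[[0,-0.003,0],[0,0,0]],[[0,-0.004,0],[0,0,0]],[[0,0,-0.012],[0,0,0]],[[0,0,-0.014],[0,0,0]],[[0,0,0],[0,0,0]]])

```text
time: 15.18
tcp_pos: [0.5688, 0.0503, 0.0913]
tool_rot: [-3.141, -0.008, 2.97]
contact_force: [0.7, 0.3, 0.1]
gripper_width: 0.0002
```

```bash
python3 st.py w8
```

```text
A in tool mm [35.4 23.6  0.3] F tool [-0.59  0.43 -0.15] yaw 170.17013913486878 z 0.0913394396416412 t 15.175
```

Emit:
step_arm(commands=[[[0.018,0.012,0],[0,0,0]],[[0.0175,0.0115,0],[0,0,0]],[[0,0,0.006],[0,0,0]],[[0,0,0.005],[0,0,0]],[[0,0,0],[0,0,0]]])

```text
time: 15.85
tcp_pos: [0.534, 0.0819, 0.0784]
tool_rot: [-3.14, -0.01, 2.971]
contact_force: [-0.2, 1.3, -0.9]
gripper_width: 0.0003
```

Emit:
step_arm(commands=[[[0,0,0.002],[0,0,0]],[[0,0,0.0015],[0,0,0]]])

```text
time: 16.1
tcp_pos: [0.5345, 0.0816, 0.0747]
tool_rot: [-3.14, -0.01, 2.971]
contact_force: [-0.1, -0.3, 0.6]
gripper_width: 0.0002
```

```bash
python3 st.py
```

```text
A in tool mm [-3.8 -1.4 -0. ] F tool [ 0.05 -0.27 -0.62] yaw 170.19768695481739 z 0.07469509821716425 t 16.1
```

Emit:
step_arm(commands=[[[-0.0035,-0.0015,0],[0,0,0]],[[0,0,0.0015],[0,0,0]],[[0,0,0.0015],[0,0,0]],[[0,0,0.0015],[0,0,0]]])

```text
time: 16.6
tcp_pos: [0.5382, 0.0791, 0.07]
tool_rot: [-3.141, -0.01, 2.97]
contact_force: [0.1, -0.4, 0.3]
gripper_width: 0.0002
```

Emit:
step_arm(commands=[[[0,0,0.0015],[0,0,0]],[[0,0,0.0015],[0,0,0]]])

```text
time: 16.85
tcp_pos: [0.5382, 0.0791, 0.0672]
tool_rot: [-3.14, -0.01, 2.97]
contact_force: [-1.9, -0.5, 4.8]
gripper_width: 0.0005
```

Emit:
step_arm(commands=[[[0,0,0.0015],[0,0,0]],[[0,0,0.001],[0,0,0]]])

```text
time: 17.1
tcp_pos: [0.5384, 0.0791, 0.066]
tool_rot: [-3.14, -0.01, 2.97]
contact_force: [-11.4, -1.9, 28.7]
gripper_width: 0.0007
```

Emit:
step_arm(commands=[[[0,0,0.0015],[0,0,0]],[[0,0,0.0015],[0,0,0]]])

```text
time: 17.35
tcp_pos: [0.5385, 0.0791, 0.0659]
tool_rot: [-3.14, -0.011, 2.971]
contact_force: [-14.3, -2.8, 34.6]
gripper_width: 0.0004
```

Emit:
step_arm(commands=[[[0,0,0.0015],[0,0,0]],[[0,0,0.0015],[0,0,0]]])

```text
time: 17.6
tcp_pos: [0.5384, 0.0791, 0.0659]
tool_rot: [-3.139, -0.013, 2.971]
contact_force: [-12.6, -2.2, 32.5]
gripper_width: 0.0008
```

The stop at 0.0659 is 10.3 mm below where the cap stood while riding, judged from the floor touch at 0.0602 plus 16 mm. That reads as home. Next I'll lift and move over the button.

Emit:
step_arm(commands=[[[0,0,-0.012],[0,0,0]],[[0,0,-0.015],[0,0,0]],[[0.007,0.043,0],[0,0,0]],[[0.007,0.043,0],[0,0,0]],[[0.007,0.043,0],[0,0,0]]])

```text
time: 18.23
tcp_pos: [0.5412, 0.2113, 0.0966]
tool_rot: [-3.14, -0.01, 2.967]
contact_force: [2.1, -0.4, 0.6]
gripper_width: 0.0003
```

Emit:
step_arm(commands=[[[0,0,0.006],[0,0,0]],[[0,0,0],[0,0,0]]])

```text
time: 18.48
tcp_pos: [0.5412, 0.2135, 0.0912]
tool_rot: [-3.141, -0.009, 2.97]
contact_force: [0.1, -0.3, 0.7]
gripper_width: 0.0008
```

```bash
sed 's/A=np.array.*/A=np.array([.5404,.2117])/' st.py > sb.py; python3 sb.py w9
```

```text
A in tool mm [ 0.5 -1.9  0. ] F tool [-0.11 -0.33 -0.65] yaw 170.1590350172465 z 0.09117602176012733 t 18.475
```

Emit:
step_arm(commands=[[[0,-0.002,0.01],[0,0,0]],[[0,0,0.01],[0,0,0]],[[0,0,0.009],[0,0,0]],[[0,0,0],[0,0,0]]])

```text
time: 19.02
tcp_pos: [0.5407, 0.209, 0.0602]
tool_rot: [-3.14, -0.01, 2.967]
contact_force: [0.8, 0.4, 0.3]
gripper_width: 0.0003
```

Emit:
step_arm(commands=[[[0,0,0.002],[0,0,0]],[[0,0,0.002],[0,0,0]],[[0,0,0.002],[0,0,0]]])

```text
time: 19.4
tcp_pos: [0.5409, 0.2091, 0.0543]
tool_rot: [-3.14, -0.01, 2.967]
contact_force: [-0.8, -1.7, 3.3]
gripper_width: 0.0004
```

Emit:
step_arm(commands=[[[0,0,0.002],[0,0,0]],[[0,0,0.001],[0,0,0]]])

```text
time: 19.65
tcp_pos: [0.5409, 0.2091, 0.0515]
tool_rot: [-3.14, -0.009, 2.967]
contact_force: [-1.6, -2.4, 4.6]
gripper_width: 0.0003
```

Force is rising like a spring. I'll go on to the bottom stop.

Emit:
step_arm(commands=[[[0,0,0.0015],[0,0,0]],[[0,0,0.001],[0,0,0]]])

```text
time: 19.9
tcp_pos: [0.541, 0.2091, 0.051]
tool_rot: [-3.14, -0.01, 2.967]
contact_force: [-11.3, -5.2, 25.6]
gripper_width: 0.0003
```

Emit:
step_arm(commands=[[[0,0,0.0015],[0,0,0]],[[0,0,0],[0,0,0]]])

```text
time: 20.15
tcp_pos: [0.5409, 0.2091, 0.0515]
tool_rot: [-3.139, -0.011, 2.967]
contact_force: [-3.1, -0.8, 4.3]
gripper_width: 0.0005
```

The button bottomed at about 0.051, 6 mm down, with a 25 N stop after the spring load. I'll retreat well clear.

Emit:
step_arm(commands=[[[0,0,-0.01],[0,0,0]],[[0,0,-0.03],[0,0,0]],[[0,0,-0.04],[0,0,0]],[[0,0,-0.04],[0,0,0]],[[0,0,0],[0,0,0]]])

```text
time: 20.78
tcp_pos: [0.5428, 0.2095, 0.1766]
tool_rot: [-3.14, -0.01, 2.967]
contact_force: [0.4, -0.5, -0.4]
gripper_width: 0.0001
```

Run:
```python
from h import *
from bench import r,optics
s=r.observe();w=optics.get_image("wrist");V=wview(w,s);print(s["tcp_pos"],s["contact_force"],s["time"])
# cap seen? hough near its predicted pixel for home (.1025) and dropped (.1075)
for z in(.1025,.1075,.1135):
    q=V@np.array([.5382,.0797,z,1]);print(z,w["fx"]*q[0]/q[2]+w["cx"],w["fy"]*q[1]/q[2]+w["cy"],"rad",w["fx"]*.011/q[2])
c=cv2.HoughCircles(cv2.cvtColor(w["pixels"],cv2.COLOR_RGB2GRAY),cv2.HOUGH_GRADIENT_ALT,1,15,param1=120,param2=.7,minRadius=9,maxRadius=22);print(c)
g=optics.get_image("scene");o=pickle.load(open("im0.pkl","rb"))["scene"]
d=cv2.absdiff(g["pixels"],o["pixels"]).max(2)
K=np.array([[g["fx"],0,g["cx"]],[0,g["fy"],g["cy"]],[0,0,1.]])
for n,x,y,h in(("eraser",258,237,14),("clip",337,213,9),("lens",310,277,40),("notebook",245,310,40),("filter",362,167,18)):
    print(n,"diff share",(d[y-h:y+h,x-h:x+h]>40).mean())
```

```text
[0.54278914 0.20950168 0.17662922] [ 0.35475485 -0.5399999  -0.4488746 ] 20.775
0.1025 175.722674532488 212.36205221200564 rad 12.327455202215777
0.1075 173.37610663972552 214.2317705217685 rad 12.528616321712699
0.1135 170.45711623791973 216.55758850347354 rad 12.778848747903766
[[[322.       185.        16.53356 ]
  [540.       216.        16.577429]
  [178.       212.        14.285192]
  [192.       296.        17.254318]
  [213.       260.        15.006848]
  [572.       295.        14.091634]
  [ 68.       295.        15.124155]]]
eraser diff share 0.1377551020408163
clip diff share 0.0
lens diff share 0.08453125
notebook diff share 0.0278125
filter diff share 0.004629629629629629
```

```bash
python3 -c "
from bench import r
print(r.hand_in())"
```

```text
the job is handed in; nothing more can be done
None
```

I turned the cover about 185° anticlockwise with the shut fingers against its step until it dropped over the pin. I then pressed it home on the cap, pressed the power button to its stop, pulled the arm clear and handed in at about 21 s.

**Checks that agreed:**
- **On the pin:** a hard stop of about 19 N blocked further turning. On the way down to the cap, the finger passed the height of a cover still riding on the pin without touching.
- **Fully home:** the press ended at a firm stop of about 34 N, some 10.3 mm below the riding height. In the last wrist picture the cap is at pixel (178,212); I predicted (176,212) for home and (173,214) for merely dropped.
- **Button:** it resisted like a spring up to about 5 N, then hit a stop about 6 mm down, 25 N peak. I did not check by picture that it came back up.
- **Clear at the end:** the force reading was back to noise with the arm well above the purifier.

**What disagreed or was left open:**
- **Fingertip position:** the real fingertips end about 37 mm short of the reported TCP. My first push therefore passed over the cover without touching it, and I found the true height by feeling for the low floor, pressing it with up to about 23 N.
- **Loose things:** the arm never came near them. The before/after picture difference was under 1% around the clip and used filter. It was 3 to 14% around the notebook, lens and eraser, which I put down to the arm's shadow but did not confirm.
- **Picture limit:** one late picture was refused at the 12-picture limit, so I made the final checks from numbers.

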